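# Try two thumb screws in the gauge nuts: keep the one that turns, scrap the one that jams

## Robot

A 6-joint arm with a two-finger parallel gripper is mounted at the origin on the work surface. World frame = base frame: x ahead of the robot, y to its left, z up, the work surface at z = 0. Lengths are in m, angles in rad, forces in N, time in s.
With the tool pointing down it reaches from about 0.35 to 0.975 m from the base axis. Payload 17.4 kg.
Tool frame: the origin (TCP) lies midway between the tips of the shut fingers; the grasp point (between the pads) lies behind it (manip.pinch_z is the z of the grasp point in the tool frame, in m); z points along the fingers, y is the line along which they close (so a half turn about z gives the same grasp; the last joint's range is limited). The gripper opens to 85 mm and grips with 20 to 120 N. Pads are 22 mm wide; open, the fingers measure 114 mm over their backs; the gripper's body (76 mm by 85 mm) begins 54 mm behind the grasp point. The pads swing forward as they close: fully open they stand 13 mm farther back than shut.
Start: joints at [-1.304, 0.116, 1.442, -0, 1.584, -0.038], TCP at [0.203, -0.644, 0.231] pointing down, gripper open.
Joint ranges: [-2.83, 2.83], [-0.83, 2.19], [0.07, 2.5], [-1.14, 4.28], [0.01, 3], [-2.97, 2.97]. Speed limits (rad/s): [1.89, 1.89, 2.22, 3.14, 3.14, 3.14].

## Interface

Orientations are given as a unit quaternion [w, x, y, z].
In Python, from station import manip gives the robot as it stands. The module is installed in compiled form; this text tells all that it offers.
- The arm moves only by the shell command python3 -m jog 'ROWS' [FORCE]. ROWS is JSON, one flat list of numbers, 7 for each row, row after row: the finger opening in cm, from 0 to 8.54, then the shift along the world's x, y, z in cm, then the turn, a rotation vector about the world's x, y, z in degrees. A call has exactly 8 rows; each row shifts and turns the commanded pose from where the row before left it; what a row does not reach is not made up. A row lasts 1/12 s, in which the tool goes at most 41.7 mm and 7.16 degrees, less where a joint would pass 70% of its speed; a pose out of reach is approached as far as the arm can. A call is refused whole if a number of a shift passes 4.17 or a number of a turn 7.16, either way. A call with a gripper value outside its range is refused whole. The fingers move at their own pace and stop on an object; FORCE is the grip in N (left out, the last holds). Time passes only in rows, so rows that do not move let the fingers close, or fill a call up. It gives the time, the measured TCP pose, the force, the opening and the grip force at its end, in the units of the state.
- manip.state(): the state, without advancing time (a new reading comes with each control period).
- manip.camera(name): name is "scene" or "top" or "wrist"; returns a dict with "img" (480x640x3 uint8, blue, green, red), "K" (3x3 intrinsics, pixels), "D" ([k1, k2, p1, p2, k3] as OpenCV has them; the pictures are not rectified), "extrinsics" (4x4, takes a point from world to camera coordinates). Camera axes: x right, y up, looking along -z (the intrinsics and any distortion apply to the point x, -y, -z); pixel columns grow to the right and rows downward; lengths in m; the calibration is good to about 2 mm. A picture is of the moment at which its call begins. There is no depth.
- manip.hand_in(): hands the job in; it is judged then, once.
The state is a dict: "t": time; "q": joint angles; "qvel": joint speeds; "tau": joint torques, N m; "tool_pos": TCP position; "ee_rot": TCP orientation; "wrist_force": force on the tool from outside, world axes, zero at the start; "moment": the same for the moment, N m; "finger_gap": opening from 0.0 (shut) to 1.0 (fully open); "gripper_force": force on a finger pad.
Only numpy, scipy, OpenCV 4.12 (cv2) and the standard library are available. Lean on these libraries where they do the work, as an engineer would, in place of code of your own. Each camera call takes 0.05 s, during which the arm holds its last target. There are 200 camera calls.

## Task

Try both thumb screws from the rack in the steel gauge nuts, one after the other: let the screw down into a nut's keyway and turn it clockwise a quarter turn. If it turns freely, leave it there turned fully home; if it jams, take it out and put it in the red scrap tray. Finish with the first screw before you fetch the other, try that one too (in a free nut), and leave the heat sink and the white spool where they are.

Things in the scene. Friction and masses are not known exactly. Their poses are not given: they have to be found in the camera images.
- screw_a: thumb screw, upright, 56 mm long, 50 g. Origin: centre of its tip (lower end), z up the shank. Shank 10 mm diameter; round cross pin 6 mm thick, 22 mm long along x, its underside at the tip; brass collar 29 mm diameter at z 20.5 to 24 mm, 12 mm neck to z 28; black flat thumb head z 28 to 56 mm, 24 mm wide along x, 8 mm thick along y (grip across y). A half turn about z makes no difference
- screw_b: thumb screw made like screw_a, same frame. One of the two is spoiled: metal stands up from its cross pin beside the shank; it still enters the keyway, but jams after about 10 degrees of turn. The other turns with hardly any torque. Which stands in which well varies
- gauge: fixed gauge: yellow plate 84 mm (x) x 176 mm (y) x 6 mm with two steel hex nuts at y = 42 and -42 mm, each 60 mm across flats, top 38 mm above the table; origin: centre of its underside. Each nut's top, 8 mm thick, has a bore for the shank (1.5 mm clearance all round) crossed by a keyway slot 28 mm long, 9 mm wide along the gauge's x (red marks at both slot ends)
- nut_1 (a point): point on the axis of the nut at y = +42 mm, at table height. A screw let down through the slot rests with its tip 22 mm above the table. Below the top its pin rides down two ramps: turned clockwise seen from above (yaw falling) a good screw sinks 3 mm evenly over 86 degrees; stop at about 95 degrees
- nut_2 (a point): point on the axis of the nut at y = -42 mm, at table height; same nut as nut_1. From the slot a screw cannot turn counter-clockwise. There are 2 to 5 mm of free height above the pin. To take out a jammed screw turn it back into line with the slot and lift
- rack: screw rack, fixed: block with orange edges, 60 mm (x) x 116 mm (y) x 26 mm high; origin: centre of its underside. Two square wells 24.6 mm wide at y = -30 and 30 mm. A screw hangs in each by its collar, its tip 5.5 mm above the table, its head along the rack's y, give or take some degrees. Rack and tray change sides from run to run
- scrap_tray: red open tray, fixed: anywhere inside will do, 120 mm (x) x 140 mm (y) x 30 mm high, walls and floor 4 mm; origin: centre of its underside
- heat_sink: loose finned aluminium heat sink 50 x 62 x 28 mm, a bystander; origin: centre of its underside
- spool: loose white spool, 54 mm diameter, 42 mm high, standing upright, a bystander; origin: centre of its underside
Not all that is in view belongs to the job. Of the things that look like the scrap_tray, the larger one is meant.

How it is judged:
On the way, in this order (a step that is already met when the one before it is completed fails the run):
1. one screw has been tried: let down into a nut's keyway (tip below 27 mm) and turned at least 5 degrees (((angle between the x axis of screw_a and the x axis of gauge, either way round above 0.08 rad and height (world z) of screw_a below 0.027 m and (horizontal distance between screw_a and nut_1 below 0.005 m or horizontal distance between screw_a and nut_2 below 0.005 m)) or (angle between the x axis of screw_b and the x axis of gauge, either way round above 0.08 rad and height (world z) of screw_b below 0.027 m and (horizontal distance between screw_b and nut_1 below 0.005 m or horizontal distance between screw_b and nut_2 below 0.005 m)))), for 0.1 s.
2. that screw is either turned home in the nut or lies still in the scrap tray ((((angle between the x axis of screw_a and the x axis of gauge, either way round above 1.2 rad and height (world z) of screw_a below 0.022 m and angle between screw_a's own z axis and vertical below 0.26 rad and (horizontal distance between screw_a and nut_1 below 0.005 m or horizontal distance between screw_a and nut_2 below 0.005 m)) or (x of screw_a in the frame of scrap_tray between -0.058 and 0.058 m and y of screw_a in the frame of scrap_tray between -0.068 and 0.068 m and height (world z) of screw_a below 0.04 m and linear speed of screw_a below 0.02 m/s)) or ((angle between the x axis of screw_b and the x axis of gauge, either way round above 1.2 rad and height (world z) of screw_b below 0.022 m and angle between screw_b's own z axis and vertical below 0.26 rad and (horizontal distance between screw_b and nut_1 below 0.005 m or horizontal distance between screw_b and nut_2 below 0.005 m)) or (x of screw_b in the frame of scrap_tray between -0.058 and 0.058 m and y of screw_b in the frame of scrap_tray between -0.068 and 0.068 m and height (world z) of screw_b below 0.04 m and linear speed of screw_b below 0.02 m/s)))), for 0.2 s.
3. with that one kept or scrapped, the other has been tried in a nut in the same way (((((angle between the x axis of screw_a and the x axis of gauge, either way round above 1.2 rad and height (world z) of screw_a below 0.022 m and angle between screw_a's own z axis and vertical below 0.26 rad and (horizontal distance between screw_a and nut_1 below 0.005 m or horizontal distance between screw_a and nut_2 below 0.005 m)) or (x of screw_a in the frame of scrap_tray between -0.058 and 0.058 m and y of screw_a in the frame of scrap_tray between -0.068 and 0.068 m and height (world z) of screw_a below 0.04 m and linear speed of screw_a below 0.02 m/s)) and (angle between the x axis of screw_b and the x axis of gauge, either way round above 0.08 rad and height (world z) of screw_b below 0.027 m and (horizontal distance between screw_b and nut_1 below 0.005 m or horizontal distance between screw_b and nut_2 below 0.005 m))) or (((angle between the x axis of screw_b and the x axis of gauge, either way round above 1.2 rad and height (world z) of screw_b below 0.022 m and angle between screw_b's own z axis and vertical below 0.26 rad and (horizontal distance between screw_b and nut_1 below 0.005 m or horizontal distance between screw_b and nut_2 below 0.005 m)) or (x of screw_b in the frame of scrap_tray between -0.058 and 0.058 m and y of screw_b in the frame of scrap_tray between -0.068 and 0.068 m and height (world z) of screw_b below 0.04 m and linear speed of screw_b below 0.02 m/s)) and (angle between the x axis of screw_a and the x axis of gauge, either way round above 0.08 rad and height (world z) of screw_a below 0.027 m and (horizontal distance between screw_a and nut_1 below 0.005 m or horizontal distance between screw_a and nut_2 below 0.005 m))))), for 0.1 s.
At the end, for the whole second after the job is handed in: The screw that turns freely stands in a gauge nut (leaning less than 15 degrees), turned home by at least 70 degrees, its tip less than 22 mm above the table; the one that jams lies still in the red tray with its tip inside the tray walls ((((angle between the x axis of screw_a and the x axis of gauge, either way round above 1.2 rad and height (world z) of screw_a below 0.022 m and angle between screw_a's own z axis and vertical below 0.26 rad and (horizontal distance between screw_a and nut_1 below 0.005 m or horizontal distance between screw_a and nut_2 below 0.005 m)) and (x of screw_b in the frame of scrap_tray between -0.058 and 0.058 m and y of screw_b in the frame of scrap_tray between -0.068 and 0.068 m and height (world z) of screw_b below 0.04 m and linear speed of screw_b below 0.02 m/s) and linear speed of screw_a below 0.02 m/s) or ((angle between the x axis of screw_b and the x axis of gauge, either way round above 1.2 rad and height (world z) of screw_b below 0.022 m and angle between screw_b's own z axis and vertical below 0.26 rad and (horizontal distance between screw_b and nut_1 below 0.005 m or horizontal distance between screw_b and nut_2 below 0.005 m)) and (x of screw_a in the frame of scrap_tray between -0.058 and 0.058 m and y of screw_a in the frame of scrap_tray between -0.068 and 0.068 m and height (world z) of screw_a below 0.04 m and linear speed of screw_a below 0.02 m/s) and linear speed of screw_b below 0.02 m/s))); the robot touches nothing.
It fails at once if the heat sink or the spool was shifted by more than 20 mm (distance of any of heat_sink, spool from where it was at the start of the episode above 0.02 m).
It also fails if it takes over 69 s, if anything falls off the work surface, if the arm or the gripper's body presses on something with over 40 N, if the wrist force passes 120 N, or if a joint passes its speed limit or range.

## Working session

There is one attempt and no reset: what is moved stays moved. The work goes in short steps, Python scripts to look and compute and a shell command to move; the robot and the scene stay as the last step left them, time stands still between calls to the robot, and variables do not carry over. Pictures are saved under pics/ and viewed, at most 10 in all, crops included, and the job is handed in when it is done.

```bash
mkdir -p pics && cat > h.py <<'E'
import numpy as np, cv2
from station import manip
from scipy.spatial.transform import Rotation as R
def ray(c,uv):
    p=cv2.undistortPoints(np.array([[uv]],float),np.array(c["K"],float),np.array(c["D"],float))[0,0]
    E=np.array(c["extrinsics"]);d=E[:3,:3].T@np.array([p[0],-p[1],-1.]);o=-E[:3,:3].T@E[:3,3]
    return o,d
def onz(c,uv,z):
    o,d=ray(c,uv);return o+d*(z-o[2])/d[2]
def proj(c,P):
    E=np.array(c["extrinsics"]);p=E[:3,:3]@np.array(P)+E[:3,3]
    q=np.array([[p[0],-p[1],-p[2]]],float)
    return cv2.projectPoints(q,np.zeros(3),np.zeros(3),np.array(c["K"],float),np.array(c["D"],float))[0].ravel()
E
python3 - <<'E'
from h import *
import pickle
for n in("top","scene"):
    c=manip.camera(n);cv2.imwrite(f"pics/{n}0.png",c["img"]);pickle.dump(c,open(n+"0.pkl","wb"))
    print(n,-np.array(c["extrinsics"])[:3,:3].T@np.array(c["extrinsics"])[:3,3])
s=manip.state();print(s["tool_pos"],s["ee_rot"],s["t"],manip.pinch_z,s["finger_gap"],s["wrist_force"])
E
```

```text
top [0.40643581 0.02562188 1.09063463]
scene [ 1.20939014 -0.39618641  0.80061412]
[ 0.20250288 -0.64373458  0.23062464] [-5.07845571e-04  9.88408271e-01  1.51818399e-01 -7.25383524e-05] 0.1 -0.0187 0.9978499313371526 [-0.7062954   0.5493109  -0.56882684]
```

View pics/top0.png

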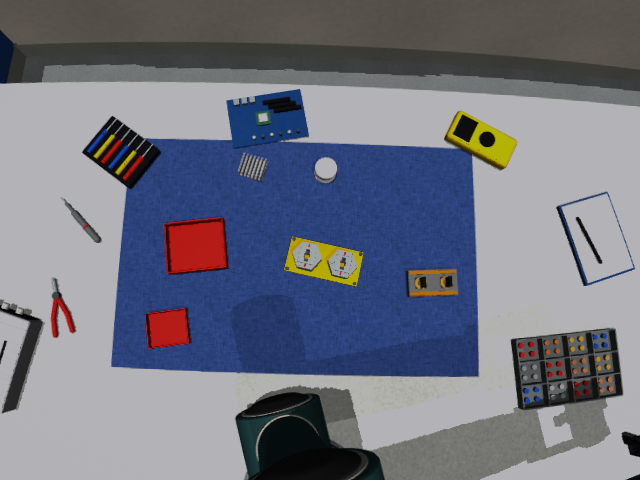

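View pics/scene0.png

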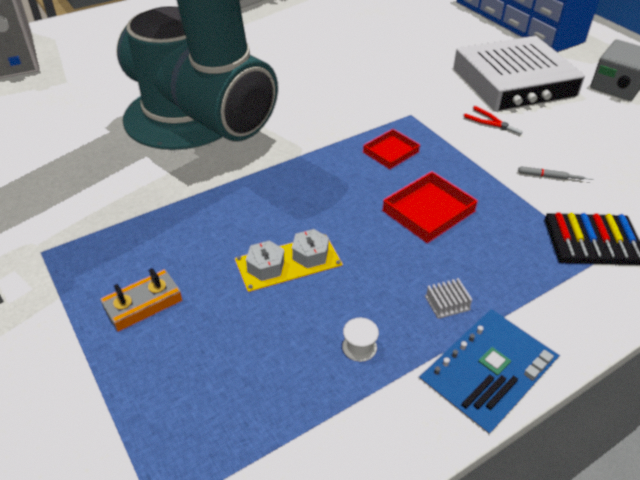

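The top view shows the rack at (432,283) with two black heads at (420,283) and (445,282), and the gauge at (324,261) with nuts at (306,256) and (344,264). There are two red trays: a larger one at (196,246) and a smaller one at (168,328). The larger one fits "the larger one is meant". I'll measure these and confirm the tray in a crop.

```bash
python3 - <<'E'
from h import *
import pickle
c=pickle.load(open("top0.pkl","rb"));im=c["img"];hsv=cv2.cvtColor(im,cv2.COLOR_BGR2HSV)
def big(m,roi,z,name,n=1,mn=15):
    M=np.zeros_like(m);x0,y0,x1,y1=roi;M[y0:y1,x0:x1]=m[y0:y1,x0:x1]
    cs=sorted(cv2.findContours(M,cv2.RETR_EXTERNAL,cv2.CHAIN_APPROX_NONE)[0],key=cv2.contourArea)[::-1][:n]
    for k in cs:
        P=np.array([onz(c,p[0].astype(float),z)[:2] for p in k])*1000
        r=cv2.minAreaRect(P.astype(np.float32));print(name,np.round(r[0],1),np.round(r[1],1),round(r[2],1),"px",k.mean(0).round())
yel=cv2.inRange(hsv,(22,120,120),(35,255,255));big(yel,(270,220,380,300),.006,"gauge")
red=cv2.inRange(hsv,(0,150,80),(6,255,255))|cv2.inRange(hsv,(174,150,80),(180,255,255));big(red,(110,200,260,370),.03,"tray",2)
ora=cv2.inRange(hsv,(5,120,80),(21,255,255));big(ora,(395,255,470,310),.026,"rack")
blk=cv2.inRange(im,(0,0,0),(60,60,60));big(blk,(395,255,470,310),.0565,"head",2)
wh=cv2.inRange(hsv,(0,0,60),(180,90,255));big(wh,(300,150,350,195),.042,"spool");big(wh,(230,145,275,185),.028,"sink")
st=cv2.inRange(hsv,(0,0,60),(180,60,255));big(st,(270,225,380,300),.038,"nut",2)
a=cv2.resize(im[200:370,100:270],None,fx=3,fy=3);b=cv2.resize(im[225:310,280:470],None,fx=4,fy=4)
o=np.zeros((510+0,800,3),np.uint8);o[:,:290]=cv2.resize(a,(290,510))[:, :290];b=cv2.resize(b,(505,226));o[:226,292:797]=b
cv2.imwrite("pics/crop1.png",cv2.resize(im[200:370,100:270],(510,510),interpolation=cv2.INTER_CUBIC))
E
```

```text
gauge [542.5 -29.1] [174.5  82.9] 78.8 px [[322. 261.]]
tray [568.2 272.9] [119.8 140.2] 7.9 px [[194. 245.]]
tray [375.3 325.2] [80.6 94. ] 9.4 px [[164. 330.]]
rack [ 471.4 -285.4] [ 10.2 112.2] 3.5 px [[433. 293.]]
head [ 497.7 -311. ] [22.7 16.4] 1.3 px [[449. 281.]]
head [ 494.1 -252.1] [22.6 13.7] 1.3 px [[423. 282.]]
spool [754.4 -26.1] [64.7 52.1] 0.8 px [[325. 170.]]
sink [762.2 147.6] [63.9 57.7] 75.5 px [[253. 165.]]
nut [549.6  12.5] [65.7 58.8] 19.6 px [[306. 256.]]
nut [533.6 -69.6] [65.9 59.8] 17.8 px [[342. 263.]]
```

View pics/crop1.png

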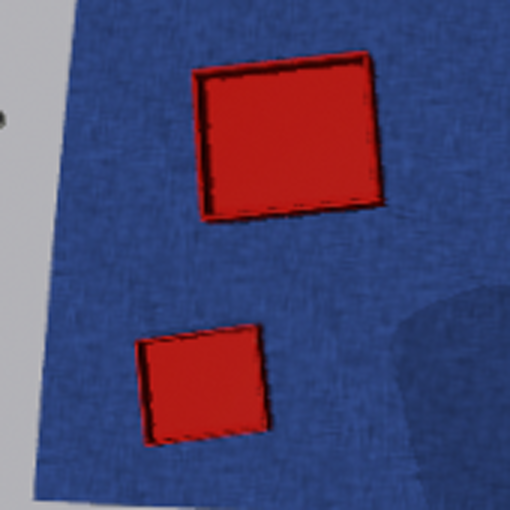

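The crop confirms it: the larger tray (about 120 x 140 mm at (568,273) mm) is the upper one, and the lower one is only 81 x 94 mm. The gauge is at (542,-29), yaw -11.2°. The rack is at yaw +3.5°, with heads near (495,-252) and (497,-311). I'll move above the rack.

```bash
python3 -m jog '[5,1.8,2.3,-0.2,0,0,4.8, 5,1.8,2.3,-0.2,0,0,4.8, 5,1.8,2.3,-0.2,0,0,4.8, 5,1.8,2.3,-0.2,0,0,4.8, 5,1.8,2.3,-0.2,0,0,4.8, 5,1.8,2.3,-0.2,0,0,4.8, 5,1.8,2.3,-0.2,0,0,4.8, 5,1.8,2.3,-0.2,0,0,4.8]' 40
python3 -m jog '[5,1.8,2.3,-0.2,0,0,4.8, 5,1.8,2.3,-0.2,0,0,4.8, 5,1.8,2.3,-0.2,0,0,4.8, 5,1.8,2.3,-0.2,0,0,4.8, 5,1.8,2.3,-0.2,0,0,4.8, 5,1.8,2.3,-0.2,0,0,4.8, 5,1.8,2.3,-0.2,0,0,4.8, 5,0,0,0,0,0,0]'
cat >> h.py <<'E'
def tool():
    s=manip.state();r=R.from_quat(np.roll(s["ee_rot"],-1)).as_matrix()
    print("t %.2f"%s["t"],"tcp mm",np.round(np.array(s["tool_pos"])*1000,1),"yaw_y %.1f"%np.degrees(np.arctan2(r[1,1],r[0,1])),"tilt %.2f"%np.degrees(np.arccos(-r[2,2])),"F",np.round(s["wrist_force"],1),"M",np.round(s["moment"],2),"gap %.3f gf %.1f"%(s["finger_gap"],s["gripper_force"]));return s
E
python3 - <<'E'
from h import *
import pickle
tool();c=manip.camera("wrist");pickle.dump(c,open("w1.pkl","wb"));cv2.imwrite("pics/w1.png",c["img"])
for P in([.494,-.252,.0615],[.498,-.311,.0615]):print(proj(c,P))
E
```

```text
t: 0.77
tool_pos: [0.3471, -0.4586, 0.2149]
ee_rot: [-0.0, 0.883, 0.47, -0.0]
wrist_force: [1.0, -0.8, 0.3]
finger_gap: 0.58
gripper_force: 0.0
t: 1.43
tool_pos: [0.4745, -0.2956, 0.2006]
ee_rot: [-0.001, 0.707, 0.707, 0.0]
wrist_force: [-0.4, -0.4, 0.1]
finger_gap: 0.586
gripper_force: 0.0
t 1.43 tcp mm [ 474.5 -295.6  200.6] yaw_y -0.1 tilt 0.08 F [-0.4 -0.4  0.1] M [-0.   -0.02 -0.  ] gap 0.586 gf 0.0
[345.97357431 172.25007067]
[349.64991177 251.67750106]
```

View pics/w1.png

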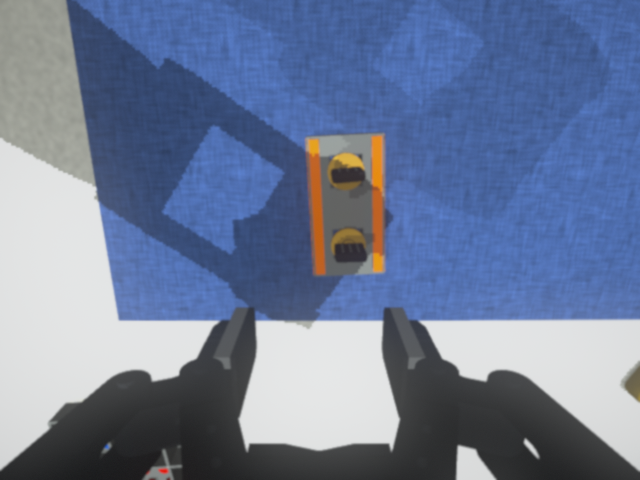

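The wrist view shows the rack upright at (346,205), heads at (347,173) and (350,249). That matches the predicted (346,172) and (350,252). Next I'll look at the upper (y ≈ -252) head from closer up.

```bash
python3 -m jog '[5,0.9,-1.8,-1.5,0,0,0.5, 5,0.9,-1.8,-1.5,0,0,0.5, 5,0,-1.2,-1.5,0,0,0.5, 5,0,-1,-1.5,0,0,0.5, 5,0,0,0,0,0,0.5, 5,0,0,0,0,0,0.5, 5,0,0,0,0,0,0.5, 5,0,0,0,0,0,0]'
python3 - <<'E'
from h import *
import pickle
tool();c=manip.camera("wrist");pickle.dump(c,open("w2.pkl","wb"))
E=np.array(c["extrinsics"]);print("cam",-E[:3,:3].T@E[:3,3],"axis",-E[2,:3])
q=[proj(c,P) for P in([.494,-.252,.0615],[.498,-.311,.0615])];print(q)
im=c["img"]
u,v=map(int,np.mean(q,0));x0=max(0,u-100);y0=max(0,v-110);print(x0,y0)
cv2.imwrite("pics/w2.png",cv2.resize(im[y0:y0+200,x0:x0+200],None,fx=3,fy=3,interpolation=cv2.INTER_CUBIC))
E
```

```text
t: 2.15
tool_pos: [0.4907, -0.3567, 0.1426]
ee_rot: [0.001, 0.688, 0.725, 0.0]
wrist_force: [0.7, 0.3, 0.3]
finger_gap: 0.589
gripper_force: 0.0
t 2.15 tcp mm [ 490.7 -356.7  142.6] yaw_y 3.0 tilt 0.09 F [0.7 0.3 0.3] M [0.02 0.   0.06] gap 0.589 gf 0.0
cam [ 0.4867953  -0.27979353  0.28607051] axis [ 0.01725162 -0.30249881 -0.95299363]
[array([335.08074126,  67.37174481]), array([335.2602342 , 180.94918526])]
235 14
```

View pics/w2.png

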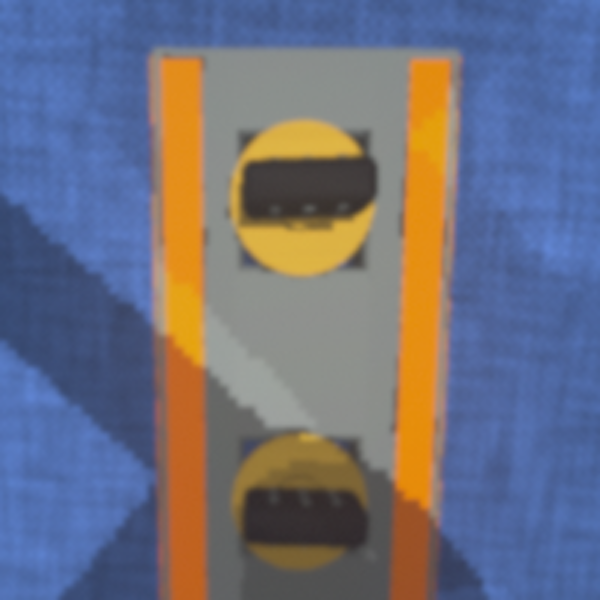

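The crop shows the heads wide along world x (upper (102+235, 62+14) px, lower about (337,186)) with brass collars beneath. So I grip across world y. Next I'll work out the head centres and angles from the outer top edges.

```bash
python3 - <<'E'
from h import *
import pickle
c=pickle.load(open("w2.pkl","rb"));im=c["img"]
m=(im.max(2)<62).astype(np.uint8);m[:14+20]=0
m=cv2.morphologyEx(m,cv2.MORPH_OPEN,np.ones((5,5)))
n,l,s,_=cv2.connectedComponentsWithStats(m)
for i in range(1,n):
    x,y,w,h,a=s[i]
    if a<300 or y>230 or not 280<x<400: continue
    up=y<120; xs=range(x+6,x+w-6)
    E=np.array([onz(c,(u,(np.where(l[:,u]==i)[0].min()-.5) if up else (np.where(l[:,u]==i)[0].max()+.5)),.0615)[:2] for u in xs])*1000
    p=np.polyfit(E[:,0],E[:,1],1);
    mid=y+h//2;row=np.where(l[mid]==i)[0]
    L,Rr=onz(c,(row.min()-.5,mid),.0615)*1000,onz(c,(row.max()+.5,mid),.0615)*1000
    th=np.arctan(p[0]);xc=(L[0]+Rr[0])/2;yc=np.polyval(p,xc)+(-4 if up else 4)/np.cos(th)
    print((x,y,w,h),"yaw %.1f"%np.degrees(th),"width %.1f"%(Rr[0]-L[0]),"centre",round(xc,1),round(yc,1),"res %.2f"%np.std(E[:,1]-np.polyval(p,E[:,0])))
# collars: brass at z=.0295
hsv=cv2.cvtColor(im,cv2.COLOR_BGR2HSV);b=cv2.inRange(hsv,(17,90,70),(28,255,255));b[:,:300]=0;b[:,365:]=0;b[:45]=0;b[230:]=0
n,l,s,_=cv2.connectedComponentsWithStats(b)
for i in range(1,n):
    if s[i][4]<250: continue
    k=cv2.findContours((l==i).astype(np.uint8),0,1)[0][0];h=cv2.convexHull(k)
    P=np.array([onz(c,q[0].astype(float),.0295)[:2] for q in h],np.float32)*1000
    print(s[i],"collar",cv2.minEnclosingCircle(P))
E
```

```text
(np.int32(317), np.int32(178), np.int32(40), np.int32(18)) yaw 2.3 width 22.7 centre 498.9 -314.7 res 0.13
[ 311   54   49   52 1275] collar ((495.6918640136719, -254.79588317871094), 15.05971908569336)
[312 158  45  33 703] collar ((498.704345703125, -314.6347351074219), 14.336155891418457)
```

```bash
python3 -m jog '[3,0.1,0.5,-0.5,0,0,6.9, 3,0.1,0.5,-0.5,0,0,6.9, 3,0.1,0.5,-0.5,0,0,6.9, 3,0.1,0.5,-0.5,0,0,6.9, 3,0.1,0.5,-0.5,0,0,6.9, 3,0.1,0.5,-0.5,0,0,6.9, 3,0.1,0.5,-0.5,0,0,6.9, 3,0.1,0.5,-0.5,0,0,6.9]' >/dev/null
python3 -m jog '[3,0,0,0,0,0,6.8, 3,0,0.1,0,0,0,6.8, 3,0,0.1,0,0,0,6.8, 3,0,0,0,0,0,6.8, 3,0,0,0,0,0,6.9, 3,0,0,-1,0,0,0, 3,0,0,-1,0,0,0, 3,0,0,0,0,0,0]' >/dev/null
python3 - <<'E'
from h import *
s=tool();print(s["q"])
E
```

```text
t 3.53 tcp mm [ 497.8 -314.1   78.8] yaw_y 92.0 tilt 0.15 F [-1.1  0.8 -1. ] M [ 0.04 -0.   -0.04] gap 0.356 gf 0.0
[-6.06313686e-01  1.42229574e-02  1.80048393e+00 -1.39360917e-05
  1.32956078e+00 -2.21252392e+00]
```

```bash
python3 -m jog '[3,0.1,-0.05,-1,0,0,0, 3,0,0,-1.2,0,0,0, 3,0,0,-1.2,0,0,0, 3,0,0,-1,0,0,0, 3,0,0,0,0,0,0, 0,0,0,0,0,0,0, 0,0,0,0,0,0,0, 0,0,0,0,0,0,0]' 60 
python3 -m jog '[0,0,0,0,0,0,0, 0,0,0,0,0,0,0, 0,0,0,1,0,0,0, 0,0,0,2,0,0,0, 0,0,0,2,0,0,0, 0,0,0,2.5,0,0,0, 0,0,0,2.5,0,0,0, 0,0,0,0,0,0,0]'
python3 - <<'E'
from h import *
tool()
E
```

```text
t: 4.2
tool_pos: [0.4998, -0.3156, 0.0379]
ee_rot: [0.0, -0.02, 1.0, -0.0]
wrist_force: [-0.8, 0.1, -1.0]
finger_gap: 0.08
gripper_force: 62.2
t: 4.87
tool_pos: [0.501, -0.3164, 0.1438]
ee_rot: [0.003, -0.02, 1.0, -0.002]
wrist_force: [1.0, -0.0, 0.0]
finger_gap: 0.082
gripper_force: 62.3
t 4.87 tcp mm [ 501.  -316.4  143.8] yaw_y 92.3 tilt 0.42 F [ 1. -0.  0.] M [ 0.01 -0.04  0.03] gap 0.082 gf 62.3
```

```bash
python3 -m jog '[0,0.4,2.7,-0.3,0,0,-1.9, 0,0.4,2.7,-0.3,0,0,-1.9, 0,0.5,2.7,-0.3,0,0,-1.9, 0,0.5,2.7,-0.3,0,0,-1.9, 0,0.5,2.7,-0.3,0,0,-1.9, 0,0.5,2.7,-0.3,0,0,-1.9, 0,0.6,2.9,-0.3,0,0,-2, 0,0,0,0,0,0,0]' >/dev/null
python3 - <<'E'
from h import *
import pickle
tool();c=manip.camera("wrist");pickle.dump(c,open("w3.pkl","wb"));cv2.imwrite("pics/w3.png",c["img"])
print(proj(c,[.5344,-.0703,.038]),proj(c,[.5507,.0121,.038]))
E
```

```text
t 5.53 tcp mm [ 534.  -120.6  116.4] yaw_y 78.9 tilt 0.06 F [-0.1 -0.1 -1. ] M [ 0.01  0.01 -0.  ] gap 0.081 gf 62.3
[403.41750714 243.74773408] [545.08748475 244.08208045]
```

View pics/w3.png

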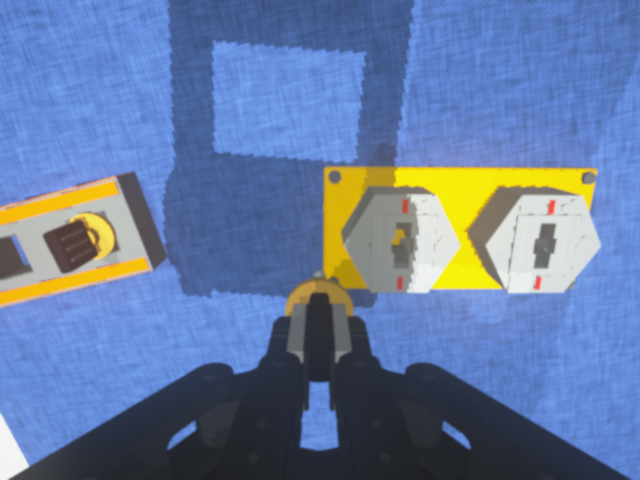

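The nuts' slots are at (403,244) and (545,244) with red marks at both ends, agreeing with the prediction. The held screw's collar is at (320,300), with its pin end at (319,273). Next: exact slot centres and the collar's place.

```bash
cat >> h.py <<'E'
def marks(c,rois,z=.038):
    hsv=cv2.cvtColor(c["img"],cv2.COLOR_BGR2HSV)
    m=cv2.inRange(hsv,(0,110,60),(8,255,255))|cv2.inRange(hsv,(172,110,60),(180,255,255))
    out=[]
    for (x0,y0,x1,y1) in rois:
        v,u=np.nonzero(m[y0:y1,x0:x1]);out.append(onz(c,(u.mean()+x0,v.mean()+y0),z)*1000)
    return np.array(out)
def collar(c,z,roi):
    hsv=cv2.cvtColor(c["img"],cv2.COLOR_BGR2HSV);m=cv2.inRange(hsv,(15,90,70),(29,255,255));M=np.zeros_like(m);x0,y0,x1,y1=roi;M[y0:y1,x0:x1]=m[y0:y1,x0:x1]
    k=max(cv2.findContours(M,0,1)[0],key=cv2.contourArea);P=np.array([onz(c,q[0].astype(float),z)[:2] for q in k],np.float32)*1000
    return cv2.minEnclosingCircle(P)
E
python3 - <<'E'
from h import *
import pickle
c=pickle.load(open("w3.pkl","rb"))
M=marks(c,[(395,195,415,220),(390,272,412,295),(540,195,562,220),(528,272,548,295)])
for a,b in((M[0],M[1]),(M[2],M[3])):
    d=a-b;print("nut",np.round((a+b)/2,1),"sep %.1f"%np.linalg.norm(d),"yaw %.1f"%np.degrees(np.arctan2(d[1],d[0])))
for z in(.105,.108,.111):print(z,collar(c,z,(280,265,360,330)))
r=c["img"][265:330,280:360];print(proj(c,[.534,-.1206,.108]))
E
```

```text
nut [535.3 -71.2  38. ] sep 47.1 yaw 168.7
nut [551.7  11.6  38. ] sep 47.0 yaw 168.8
0.105 ((525.2213134765625, -118.72975158691406), 18.35175895690918)
0.108 ((523.92431640625, -118.49007415771484), 17.996337890625)
0.111 ((522.6272583007812, -118.25040435791016), 17.640905380249023)
[319.45471069 312.80394332]
```

```bash
python3 - <<'E'
from h import *
import pickle
from scipy.optimize import least_squares
c=pickle.load(open("w3.pkl","rb"));im=c["img"];hsv=cv2.cvtColor(im,cv2.COLOR_BGR2HSV)
print(hsv[296,290:300:3],hsv[300,344:350:3],hsv[275,335:340:3],hsv[270:290:3,320].tolist())
m=cv2.inRange(hsv,(15,90,70),(25,255,235));m[:268]=0;m[330:]=0;m[:,:280]=0;m[:,360:]=0
pts=[]
for v in range(284,318):
    u=np.nonzero(m[v])[0]
    if len(u): pts+=[(u.min()-.5,v)]; pts+=[(u.max()+.5,v)] if v>292 else []
pts=np.array(pts);print(pts[::4].tolist())
for z in(.105,.108,.111):
    P=np.array([onz(c,p,z)[:2] for p in pts])*1000
    r=least_squares(lambda q:np.hypot(*(P-q[:2]).T)-q[2],[534,-120,14.5],loss="soft_l1")
    r2=least_squares(lambda q:np.hypot(*(P-q[:2]).T)-14.5,[534,-120],loss="soft_l1");print(z,r.x.round(1),r.cost.round(2),r2.x.round(1))
E
```

```text
[[ 20 142 172]
 [ 20 152 189]
 [ 20 156 189]
 [ 21 156 183]] [[ 21 152 156]
 [ 20 151 154]] [[ 24 219 171]
 [ 24 236 178]] [[110, 60, 132], [80, 11, 135], [60, 6, 121], [20, 118, 119], [20, 150, 155], [21, 152, 158], [21, 152, 158]]
[[300.5, 284.0], [295.5, 288.0], [291.5, 292.0], [347.5, 294.0], [348.5, 296.0], [349.5, 298.0], [350.5, 300.0], [351.5, 302.0], [351.5, 304.0], [352.5, 306.0], [352.5, 308.0], [352.5, 310.0], [352.5, 312.0], [351.5, 314.0], [350.5, 316.0]]
0.105 [ 534.  -120.8   14.3] 1.17 [ 534.3 -120.9]
0.108 [ 532.5 -120.5   14. ] 1.13 [ 533.4 -120.7]
0.111 [ 531.1 -120.3   13.8] 1.09 [ 532.5 -120.6]
```

```bash
python3 -m jog '[0,0,1.2,0,0,0,0, 0,0,1.3,-0.3,0,0,0, 0,0.1,1.3,-0.8,0,0,0, 0,0,1.2,-1,0,0,0, 0,0,0,-1,0,0,0, 0,0,0,-0.5,0,0,0, 0,0,0,0,0,0,0, 0,0,0,0,0,0,0]' >/dev/null
python3 - <<'E'
from h import *
tool()
E
```

```text
t 6.25 tcp mm [534.4 -74.6  79.9] yaw_y 78.9 tilt 0.05 F [-0.3 -1.  -0.8] M [-0.03  0.05  0.02] gap 0.079 gf 62.3
```

```bash
python3 -m jog '[0,0.07,0.36,0,0,0,0, 0,0,0,-0.3,0,0,0, 0,0,0,-0.3,0,0,0, 0,0,0,-0.2,0,0,0, 0,0,0,-0.2,0,0,0, 0,0,0,-0.2,0,0,0, 0,0,0,-0.2,0,0,0, 0,0,0,0,0,0,0]' >/dev/null
python3 - <<'E'
from h import *
tool()
E
```

```text
t 6.92 tcp mm [535.1 -70.8  65.8] yaw_y 78.9 tilt 0.03 F [-0.7  0.3 -0.6] M [ 0.02 -0.01 -0.02] gap 0.081 gf 62.3
```

```bash
python3 -m jog '[0,0,0,-0.2,0,0,0, 0,0,0,-0.2,0,0,0, 0,0,0,-0.2,0,0,0, 0,0,0,-0.15,0,0,0, 0,0,0,-0.15,0,0,0, 0,0,0,-0.1,0,0,0, 0,0,0,0,0,0,0, 0,0,0,0,0,0,0]' >/dev/null
python3 - <<'E'
from h import *
tool()
E
```

```text
t 7.58 tcp mm [535.3 -70.8  56.3] yaw_y 78.9 tilt 0.00 F [ 0.3 -0.2 -0.9] M [ 0.01  0.03 -0.03] gap 0.075 gf 62.3
```

```bash
python3 -m jog '[0,0,0,-0.1,0,0,0, 0,0,0,-0.1,0,0,0, 0,0,0,-0.1,0,0,0, 0,0,0,0,0,0,0, 0,0,0,0,0,0,0, 0,0,0,0,0,0,0, 0,0,0,0,0,0,0, 0,0,0,0,0,0,0]'
python3 - <<'E'
from h import *
tool()
E
```

```text
t: 8.25
tool_pos: [0.5355, -0.0708, 0.0538]
ee_rot: [0.0, 0.097, 0.995, -0.0]
wrist_force: [-2.1, -0.3, 5.5]
finger_gap: 0.08
gripper_force: 63.5
t 8.25 tcp mm [535.5 -70.8  53.8] yaw_y 78.9 tilt 0.03 F [-2.1 -0.3  5.5] M [ 0.07  0.35 -0.05] gap 0.080 gf 63.5
```

```bash
python3 -m jog '[0,0,0,0,0,0,-1.5, 0,0,0,0,0,0,-1.5, 0,0,0,0,0,0,-1.5, 0,0,0,0,0,0,-1.5, 0,0,0,0,0,0,-1.5, 0,0,0,0,0,0,-1.5, 0,0,0,0,0,0,0, 0,0,0,0,0,0,0]' >/dev/null
python3 - <<'E'
from h import *
tool()
E
python3 -m jog '[0,0,0,-0.02,0,0,-2, 0,0,0,-0.02,0,0,-2, 0,0,0,-0.02,0,0,-2, 0,0,0,0,0,0,-1, 0,0,0,0,0,0,0, 0,0,0,0,0,0,0, 0,0,0,0,0,0,0, 0,0,0,0,0,0,0]' >/dev/null
python3 - <<'E'
from h import *
tool()
E
```

```text
t 8.92 tcp mm [535.5 -70.9  53.7] yaw_y 69.9 tilt 0.04 F [-0.8 -0.2  5.4] M [-0.1   0.01  0.02] gap 0.080 gf 63.2
t 9.58 tcp mm [535.5 -71.3  53.4] yaw_y 62.9 tilt 0.07 F [-2.8 -4.4  9.1] M [-0.73  0.5   0.1 ] gap 0.080 gf 63.9
```

```bash
python3 -m jog '[0,0,0,0,0,0,-2, 0,0,0,0,0,0,-2, 0,0,0,0,0,0,-2, 0,0,0,0,0,0,-2, 0,0,0,0,0,0,-2, 0,0,0,0,0,0,0, 0,0,0,0,0,0,0, 0,0,0,0,0,0,0]' >/dev/null
python3 - <<'E'
from h import *
import pickle
tool();c=manip.camera("wrist");pickle.dump(c,open("w4.pkl","wb"));cv2.imwrite("pics/w4.png",c["img"][180:420,160:480])
E
```

```text
t 10.25 tcp mm [535.3 -71.4  53.2] yaw_y 52.9 tilt 0.08 F [-3.9 -4.2  7.9] M [-1.09  0.76  0.41] gap 0.081 gf 64.0
```

View pics/w4.png

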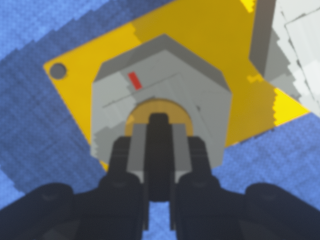

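```bash
python3 -m jog '[0,-0.04,-0.05,0,0,0,-2, 0,0,0,-0.02,0,0,-2, 0,0,0,0,0,0,-2, 0,0,0,-0.02,0,0,-2, 0,0,0,0,0,0,-2, 0,0,0,0,0,0,0, 0,0,0,0,0,0,0, 0,0,0,0,0,0,0]' >/dev/null
python3 - <<'E'
from h import *
tool()
E
```

```text
t 10.97 tcp mm [534.4 -72.1  52.9] yaw_y 42.9 tilt 0.12 F [-10.3  -6.9  12.4] M [-1.24  1.94  0.3 ] gap 0.081 gf 64.6
```

Side load is building up, so I'll let go to let the screw settle, and look at how it stands.

```bash
python3 -m jog '[3,0,0,0,0,0,0, 3,0,0,0,0,0,0, 3,0,0,0,0,0,0, 3,0,0,0,0,0,0, 3,0,0,0,0,0,0, 3,0,0,0,0,0,0, 3,0,0,0,0,0,0, 3,0,0,0,0,0,0]' >/dev/null
python3 - <<'E'
from h import *
import pickle
tool();c=manip.camera("wrist");pickle.dump(c,open("w5.pkl","wb"));cv2.imwrite("pics/w5.png",cv2.resize(c["img"][200:440,200:440],(480,480)))
E
```

```text
t 11.63 tcp mm [534.9 -71.3  52.3] yaw_y 42.9 tilt 0.00 F [1.3 0.5 0.6] M [ 0.08  0.02 -0.05] gap 0.350 gf 0.0
```

View pics/w5.png

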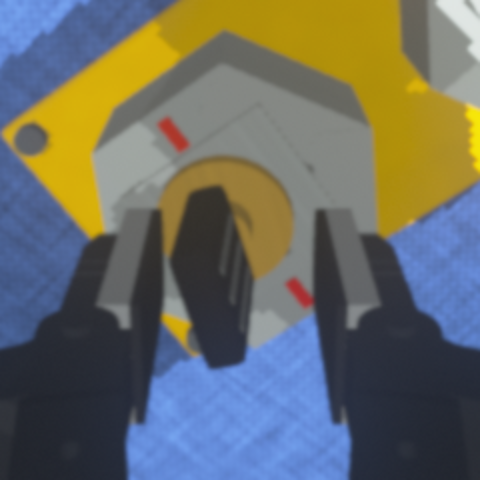

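The crop shows the head running from (190,185) to (250,365). It has sprung back about 20° counter-clockwise of the fingers and stands about 15° from the slot line through the red marks at (173,135) and (300,292). That looks like a jam at 10–15° with the wrench leaning the screw. To confirm, I'll regrip in line with the head and turn 8°, watching the torque.

```bash
python3 -m jog '[3,0.03,0.03,0.15,0,0,6, 3,0,0,0,0,0,6, 3,0,0,0,0,0,6, 3,0,0,0,0,0,2, 3,0,0,0,0,0,0, 0,0,0,0,0,0,0, 0,0,0,0,0,0,0, 0,0,0,0,0,0,0]' 60 >/dev/null
python3 -m jog '[0,0,0,0,0,0,0, 0,0,0,0,0,0,0, 0,0,0,0,0,0,0, 0,0,0,0,0,0,0, 0,0,0,0,0,0,0, 0,0,0,0,0,0,0, 0,0,0,0,0,0,0, 0,0,0,0,0,0,0]' >/dev/null
python3 -c "
from h import *
tool()"
python3 -m jog '[0,0,0,0,0,0,-2, 0,0,0,0,0,0,-2, 0,0,0,0,0,0,-2, 0,0,0,0,0,0,-2, 0,0,0,0,0,0,0, 0,0,0,0,0,0,0, 0,0,0,0,0,0,0, 0,0,0,0,0,0,0]' >/dev/null
python3 -c "
from h import *
tool()"
```

```text
t 13.02 tcp mm [534.9 -71.5  53.9] yaw_y 62.8 tilt 0.07 F [-4.  -4.2  1.5] M [-0.87  0.57  0.07] gap 0.079 gf 61.5
t 13.68 tcp mm [534.7 -72.1  53.9] yaw_y 54.8 tilt 0.15 F [-4.7 -9.6  2.4] M [-1.89  0.98  0.17] gap 0.082 gf 61.8
```

Side force and torque climb again within 8°, so this screw jams. I'll turn it back into line with the slot and lift it.

```bash
python3 -m jog '[0,0,0,0,0,0,4, 0,0,0,0,0,0,4, 0,0,0,0,0,0,4, 0,0,0,0,0,0,4, 0,0,0,0,0,0,4, 0,0,0,0,0,0,4, 0,0,0,0,0,0,0, 0,0,0,0,0,0,0]' >/dev/null
python3 -c "
from h import *
tool()"
python3 -m jog '[0,0,0,0.1,0,0,0, 0,0,0,0.1,0,0,0, 0,0,0,0.1,0,0,0, 0,0,0,0.1,0,0,0, 0,0,0,0.2,0,0,0, 0,0,0,0.2,0,0,0, 0,0,0,0,0,0,0, 0,0,0,0,0,0,0]' >/dev/null
python3 -c "
from h import *
tool()"
```

```text
t 14.35 tcp mm [535.3 -71.   54. ] yaw_y 78.7 tilt 0.02 F [ 0.3 -0.1  1.9] M [-0.   -0.07 -0.02] gap 0.079 gf 61.4
t 15.02 tcp mm [535.3 -71.   62.1] yaw_y 78.9 tilt 0.02 F [0.7 0.8 0.7] M [ 0.18 -0.1   0.04] gap 0.077 gf 61.0
```

```bash
python3 -m jog '[0,0,0,2.5,0,0,0, 0,0,0,2.5,0,0,0, 0,0.25,2.5,0,0,0,0, 0,0.25,2.9,0,0,0,0, 0,0.25,2.9,0,0,0,0, 0,0.3,2.9,0,0,0,0, 0,0.3,2.9,0,0,0,0, 0,0.3,2.9,0,0,0,0]' >/dev/null
python3 -m jog '[0,0.3,2.9,0,0,0,0, 0,0.3,2.9,0,0,0,0, 0,0.3,2.9,0,0,0,0, 0,0.3,2.9,0,0,0,0, 0,0.3,2.9,0,0,0,0, 0,0.3,2.9,-0.5,0,0,0, 0,0,0,-2,0,0,0, 0,0,0,-2,0,0,0]' >/dev/null
python3 -c "
from h import *
tool()"
```

```text
t 16.35 tcp mm [569.9 274.7  66.8] yaw_y 79.0 tilt 0.08 F [-0.2 -0.6 -2. ] M [-0.01 -0.02 -0.02] gap 0.078 gf 61.2
```

```bash
python3 -m jog '[0,0,0,-1,0,0,0, 0,0,0,-1,0,0,0, 0,0,0,-0.2,0,0,0, 0,0,0,0,0,0,0, 4,0,0,0,0,0,0, 4,0,0,0,0,0,0, 4,0,0,0,0,0,0, 4,0,0,0,0,0,0]' >/dev/null
python3 -m jog '[4,0,0,0,0,0,0, 4,0,0,2,0,0,0, 4,0,0,3,0,0,0, 4,0,0,3,0,0,0, 4,0,0,2,0,0,0, 4,0,0,0,0,0,0, 4,0,0,0,0,0,0, 4,0,0,0,0,0,0]' >/dev/null
python3 - <<'E'
from h import *
import pickle
tool();c=manip.camera("wrist");pickle.dump(c,open("w6.pkl","wb"));cv2.imwrite("pics/w6.png",c["img"])
E
```

```text
t 17.68 tcp mm [569.4 272.9 144. ] yaw_y 78.9 tilt 0.05 F [-1.3  1.4 -1.5] M [-0.02 -0.03 -0.02] gap 0.468 gf 0.0
```

View pics/w6.png

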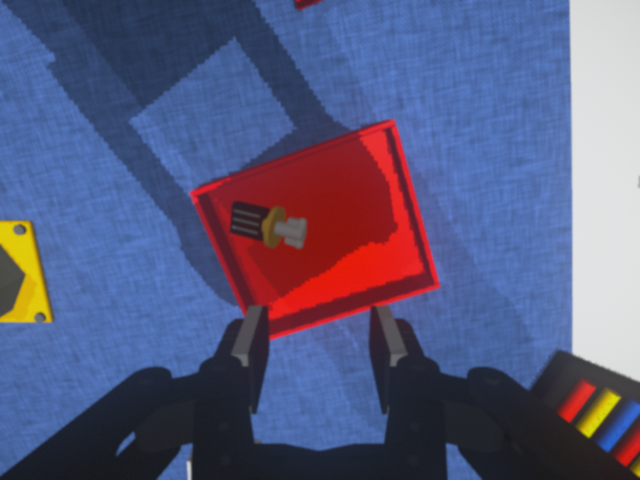

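The screw lies in the large tray at (270,225) px, tip near (303,235), well inside the walls. Now I'll get the second head's pose from the stored close view.

```bash
python3 - <<'E'
from h import *
import pickle
c=pickle.load(open("w2.pkl","rb"));im=c["img"]
V=im.max(2);print(V[60:95:2,337].tolist(),V[76,305:370:4].tolist())
E0=[]
m=(V<90)
for u in range(322,353):
    v=np.where(m[60:85,u])[0]
    if len(v): E0.append(onz(c,(u,60+v.min()-.5),.0615)[:2]*1000)
E0=np.array(E0);p=np.polyfit(E0[:,0],E0[:,1],1);r=E0[:,1]-np.polyval(p,E0[:,0]);k=abs(r)<.6;p=np.polyfit(E0[k,0],E0[k,1],1)
row=np.where(m[73,310:365])[0]+310;L,Rr=[onz(c,(u,73),.0615)[0]*1000 for u in(row.min()-.5,row.max()+.5)]
xc=(L+Rr)/2;print("yaw",np.degrees(np.arctan(p[0])),"w",Rr-L,"c",xc,np.polyval(p,xc)-4,np.std(r),k.sum())
E
```

```text
[221, 222, 217, 143, 66, 66, 68, 67, 67, 66, 61, 76, 80, 93, 132, 174, 218, 220] [143, 143, 200, 65, 66, 66, 67, 67, 67, 68, 67, 67, 67, 66, 123, 144, 145]
yaw 4.942553504733466 w 23.005898697380758 c 495.96854749829174 -255.81304962458137 0.1400649533145732 31
```

```bash
python3 -m jog '[3,-0.4,-2.5,-0.2,0,0,1, 3,-0.5,-3.3,-0.2,0,0,1, 3,-0.5,-3.4,-0.2,0,0,1, 3,-0.5,-3.4,-0.2,0,0,1, 3,-0.5,-3.4,-0.2,0,0,1, 3,-0.5,-3.4,-0.2,0,0,1, 3,-0.5,-3.4,-0.2,0,0,1, 3,-0.5,-3.4,-0.2,0,0,1]' >/dev/null
python3 -m jog '[3,-0.5,-3.4,-0.2,0,0,1, 3,-0.5,-3.4,-0.2,0,0,1, 3,-0.5,-3.4,-0.2,0,0,1, 3,-0.5,-3.4,-0.2,0,0,1, 3,-0.5,-3.4,-0.2,0,0,1, 3,-0.5,-3.4,-0.2,0,0,1, 3,-0.5,-3.4,-0.2,0,0,1, 3,-0.4,-2.8,-0.2,0,0,1]' >/dev/null
python3 -m jog '[3,0,0,0,0,0,0, 3,0,0,0,0,0,0, 3,0,0,0,0,0,0, 3,0,0,0,0,0,0, 3,0,0,0,0,0,0, 3,0,0,0,0,0,0, 3,0,0,0,0,0,0, 3,0,0,0,0,0,0]' >/dev/null
python3 -c "
from h import *
tool()"
```

```text
t 19.73 tcp mm [ 491.8 -254.6  112.9] yaw_y 94.9 tilt 0.01 F [-0.2 -0.2 -0. ] M [0.01 0.04 0.03] gap 0.352 gf 0.0
```

```bash
python3 -m jog '[3,0.45,-0.09,-1.5,0,0,0, 3,0,0,-1.5,0,0,0, 3,0,0,-1.5,0,0,0, 3,0,0,-1.5,0,0,0, 3,0,0,-1,0,0,0, 3,0,0,-0.6,0,0,0, 3,0,0,0,0,0,0, 3,0,0,0,0,0,0]' 60
python3 -m jog '[0,0,0,0,0,0,0, 0,0,0,0,0,0,0, 0,0,0,0,0,0,0, 0,0,0,0,0,0,0, 0,0,0,0,0,0,0, 0,0,0,0,0,0,0, 0,0,0,0,0,0,0, 0,0,0,0,0,0,0]'
python3 -m jog '[0,0,0,1,0,0,0, 0,0,0,2,0,0,0, 0,0,0,2.5,0,0,0, 0,0,0,2.5,0,0,0, 0,0,0,0,0,0,0, 0,0,0,0,0,0,0, 0,0,0,0,0,0,0, 0,0,0,0,0,0,0]' >/dev/null
python3 -c "
from h import *
tool()"
```

```text
t: 20.4
tool_pos: [0.4963, -0.256, 0.0372]
ee_rot: [0.0, -0.042, 0.999, -0.0]
wrist_force: [1.0, -0.0, 0.7]
finger_gap: 0.35
gripper_force: 0.0
t: 21.07
tool_pos: [0.4966, -0.2562, 0.0379]
ee_rot: [0.001, -0.042, 0.999, -0.0]
wrist_force: [-1.8, 1.2, 6.0]
finger_gap: 0.081
gripper_force: 60.8
t 21.73 tcp mm [ 495.7 -255.6  115.9] yaw_y 94.9 tilt 0.08 F [ 0.2  0.2 -0.5] M [ 0.03 -0.03  0.04] gap 0.076 gf 59.9
```

```bash
python3 -m jog '[0,0.5,2.4,0,0,0,-2, 0,0.5,2.7,0,0,0,-2.3, 0,0.5,2.7,0,0,0,-2.3, 0,0.5,2.7,0,0,0,-2.3, 0,0.6,2.7,0,0,0,-2.3, 0,0.7,2.7,0,0,0,-2.3, 0,0.6,2.5,0,0,0,-2.3, 0,0,0,-0.5,0,0,-0.3]' >/dev/null
python3 -m jog '[0,0,0,-0.6,0,0,0, 0,0,0,-0.6,0,0,0, 0,0,0,-0.6,0,0,0, 0,0,0,-0.6,0,0,0, 0,0,0,-0.5,0,0,0, 0,0,0,0,0,0,0, 0,0,0,0,0,0,0, 0,0,0,0,0,0,0]' >/dev/null
python3 - <<'E'
from h import *
import pickle
tool();c=manip.camera("wrist");pickle.dump(c,open("w7.pkl","wb"));cv2.imwrite("pics/w7.png",c["img"])
E
```

```text
t 23.07 tcp mm [535.3 -72.1  83.1] yaw_y 78.7 tilt 0.02 F [-0.2  0.1 -0.2] M [ 0.04 -0.02 -0.03] gap 0.084 gf 60.0
```

```bash
python3 -m jog '[0,0,0.11,-0.3,0,0,0, 0,0,0,-0.3,0,0,0, 0,0,0,-0.3,0,0,0, 0,0,0,-0.2,0,0,0, 0,0,0,-0.2,0,0,0, 0,0,0,-0.2,0,0,0, 0,0,0,-0.2,0,0,0, 0,0,0,0,0,0,0]' >/dev/null
python3 -c "
from h import *
tool()"
python3 -m jog '[0,0,0,-0.2,0,0,0, 0,0,0,-0.2,0,0,0, 0,0,0,-0.2,0,0,0, 0,0,0,-0.2,0,0,0, 0,0,0,-0.15,0,0,0, 0,0,0,-0.1,0,0,0, 0,0,0,0,0,0,0, 0,0,0,0,0,0,0]' >/dev/null
python3 -c "
from h import *
tool()"
```

```text
t 23.78 tcp mm [535.  -70.8  65.3] yaw_y 78.8 tilt 0.03 F [-0.1 -0.8 -1.3] M [ 0.02 -0.04 -0.01] gap 0.077 gf 60.0
t 24.45 tcp mm [535.2 -70.8  55.3] yaw_y 78.8 tilt 0.00 F [-0.  -0.9 -0.4] M [ 0.02 -0.04 -0.01] gap 0.080 gf 60.0
```

Entered cleanly. One more millimetre down, then turn 16°.

```bash
python3 -m jog '[0,0,0,-0.08,0,0,0, 0,0,0,0,0,0,-2, 0,0,0,0,0,0,-2, 0,0,0,-0.01,0,0,-2, 0,0,0,-0.01,0,0,-2, 0,0,0,-0.01,0,0,0, 0,0,0,0,0,0,0, 0,0,0,0,0,0,0]' >/dev/null
python3 -c "
from h import *
tool()"
python3 -m jog '[0,0,0,0,0,0,-2, 0,0,0,-0.01,0,0,-2, 0,0,0,0,0,0,-2, 0,0,0,-0.01,0,0,-2, 0,0,0,-0.01,0,0,-2, 0,0,0,0,0,0,-2, 0,0,0,0,0,0,0, 0,0,0,0,0,0,0]' >/dev/null
python3 -c "
from h import *
tool()"
```

```text
t 25.12 tcp mm [535.2 -70.8  54.3] yaw_y 70.8 tilt 0.01 F [0.  0.1 0.3] M [-0.01  0.02 -0.03] gap 0.077 gf 60.0
t 25.78 tcp mm [535.2 -70.8  54. ] yaw_y 58.9 tilt 0.01 F [-0.8 -0.2  0.2] M [-0.05  0.04 -0.02] gap 0.079 gf 60.1
```

Turned 20° with no load, so this is the good screw. I'll turn it home.

```bash
python3 -m jog '[0,0,0,-0.02,0,0,-5, 0,0,0,-0.02,0,0,-5, 0,0,0,-0.02,0,0,-5, 0,0,0,-0.02,0,0,-5, 0,0,0,-0.02,0,0,-5, 0,0,0,-0.02,0,0,-5, 0,0,0,-0.02,0,0,-5, 0,0,0,0,0,0,0]' >/dev/null
python3 -c "
from h import *
tool()"
python3 -m jog '[0,0,0,-0.02,0,0,-5, 0,0,0,-0.02,0,0,-5, 0,0,0,-0.02,0,0,-5, 0,0,0,-0.02,0,0,-5, 0,0,0,-0.02,0,0,-5, 0,0,0,-0.02,0,0,-5, 0,0,0,-0.02,0,0,-3, 0,0,0,0,0,0,0]' >/dev/null
python3 -c "
from h import *
tool()"
```

```text
t 26.45 tcp mm [535.2 -70.8  52.6] yaw_y 23.6 tilt 0.01 F [-1.1  0.3  1.4] M [-0.09  0.03  0.03] gap 0.080 gf 60.2
t 27.12 tcp mm [535.3 -70.8  51.3] yaw_y -9.2 tilt 0.02 F [-0.3 -0.1  2.8] M [-0.02  0.05 -0.02] gap 0.076 gf 60.4
```

```bash
python3 -m jog '[3,0,0,0,0,0,0, 3,0,0,0,0,0,0, 3,0,0,0,0,0,0, 3,0,0,0,0,0,0, 3,0,0,0,0,0,0, 3,0,0,2,0,0,0, 3,0,0,3,0,0,0, 3,0,0,3,0,0,0]' >/dev/null
python3 -m jog '[3,0,0,2,0,0,0, 3,-1,-1,2,0,0,0, 3,-1.5,-2,2,0,0,0, 3,-1.5,-2,0,0,0,0, 3,0,0,0,0,0,0, 3,0,0,0,0,0,0, 3,0,0,0,0,0,0, 3,0,0,0,0,0,0]' >/dev/null
python3 - <<'E'
from h import *
tool();c=manip.camera("top");w=manip.camera("wrist")
a=cv2.resize(c["img"][130:330,140:460],(640,400));b=w["img"]
cv2.imwrite("pics/f.png",np.hstack([cv2.resize(a,(400,250)),cv2.resize(b,(400,250))]))
E
```

```text
t 28.45 tcp mm [ 495.3 -120.3  190.7] yaw_y -9.2 tilt 0.04 F [-0.4  0.7  0.5] M [-0.01 -0.01 -0.  ] gap 0.347 gf 0.0
```

View pics/f.png

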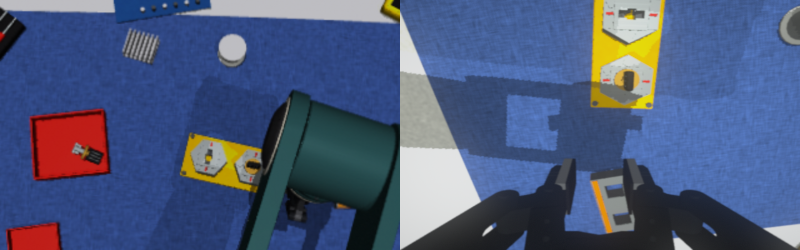

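The good screw stands in nut_2 at (628,80), its head square to the slot marks. The other lies in the large tray at (88,153), the rack is empty, and the sink and spool haven't moved. Handing in.

```bash
python3 -c "
from station import manip
print(manip.hand_in())"
```

```text
the job is handed in; nothing more can be done
None
```

I handed the job in at about 28.5 s of the 69 s allowed: the screw from the well at y ≈ -315 mm jammed and lies in the large red tray, and the other turned freely and stands turned home by 88° in nut_2, but `hand_in()` gave no verdict, so I can't confirm it passed.

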